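# Kit up a dismantled injector in its tray

## Task

Gather the four parts of the dismantled injector into the grey tray: lay the injector body with the side port flat, port level, in the long pocket, set the open hexagonal cap nut over the thin post, and stand the solenoid, pins up, in the round cup and the nozzle, tip up, in the square well. Each must sit fully down in its own place, upright and released. Leave the two look-alikes, the solid round plug and the straight tube without a port, where they are on the bench.

Things in the scene. Friction and masses are not known exactly. Their poses are not given: they have to be found in the camera images.
- injector_mid (a point): Injector body with SIDE PORT, lying flat, 120 mm long (x), 30 high. Round 20 mm shaft (x -50 to +25), hexagonal head (30 mm, x +25 to +60) and foot (30 mm, last 10 mm). At x +42 the port (12 mm pipe, 22 mm nut) sticks out level along +y to 50 mm from the axis; other side 17 mm. 0.32 kg. Site: on the shaft axis, half-way along, 15 mm above its underside; z up. Grasp here across y.
- cap_nut_mid (a point): Hexagonal cap nut of steel standing upright, 36 mm across flats, 36 mm high, 0.14 kg, with a 24 mm wide hole right through from top to bottom. Site: its centre, 18 mm above its underside; z up; x, and directions 60 degrees apart from it, point at flats. Any yaw.
- solenoid_mid (a point): Solenoid standing upright: steel cylinder of diameter 28 mm, 40 mm high, on it a black plastic cap (26 mm, 10 high) and two thin brass pins (12 mm); 62 mm high in all, 0.12 kg. Site: on its axis, 31 mm above its underside; z up. Round: any yaw will do.
- nozzle_mid (a point): Nozzle standing tip up: steel cylinder of diameter 22 mm, 36 mm high, narrowing above to a 10 mm tip; 62 mm high in all, 0.08 kg. Site: on its axis, 31 mm above its underside; z up. Round: any yaw will do.
- plug_mid (a point): LOOK-ALIKE of the cap nut, to be left alone: a solid round steel plug, diameter 37 mm, 36 mm high, flat closed top without a hole. Site: its centre, 18 mm above its underside.
- tube_mid (a point): LOOK-ALIKE of the injector body, to be left alone: the same shaft, head and foot, 120 mm long along its x, 30 mm high, 35 mm wide, but no side port. Site: on its axis, half-way along, 15 mm above its underside.
- long_pocket_floor (a point): Long shallow pocket, for the injector body; inside 92 mm along its x, 148 mm along its y; walls 4 mm thick rise 8 mm above its floor. White walls, black floor, fixed in the flat grey tray (205 x 270 mm); floor 10 mm above the bench. Site: centre of its floor, z up. The row of small inserts lies 106 mm to its +x side.
- post_floor (a point): Flat plate with a thin upright steel post at its middle, for the cap nut: post diameter 8 mm, 20 mm high above the plate. Black plate, any walls white, fixed in the grey tray; floor 10 mm above the bench. Site: centre of its floor, z up. The three small inserts (72 mm plates) stand in a row along their y, 85 mm apart, in any order.
- round_cup_floor (a point): Shallow round cup for the solenoid: inside diameter 46 mm, wall 4 mm thick that rises 8 mm above its floor. Black plate, any walls white, fixed in the grey tray; floor 10 mm above the bench. Site: centre of its floor, z up. The three small inserts (72 mm plates) stand in a row along their y, 85 mm apart, in any order.
- square_well_floor (a point): Shallow square well for the nozzle: inside 38 x 38 mm, walls 4 mm thick that rise 8 mm above its floor. Black plate, any walls white, fixed in the grey tray; floor 10 mm above the bench. Site: centre of its floor, z up. The three small inserts (72 mm plates) stand in a row along their y, 85 mm apart, in any order.
Not all that is in view belongs to the job. Leave any green look-alike of the part that bears injector_mid alone.

How it is judged (in metres and radians):
At the end, for the whole second after the job is handed in: All four parts rest fully down (within 4 mm) and upright or flat (within 7 degrees) in their own places: nut, solenoid and nozzle within 13 mm of centre, the body within 34 mm across and 18 mm along of the pocket centre; plug and tube within 30 mm of their starts (horizontal distance between cap_nut_mid and post_floor below 0.013 m and height (world z) of cap_nut_mid below 0.032 m and angle between each of cap_nut_mid, solenoid_mid, nozzle_mid's own z axis and vertical below 0.12 rad and horizontal distance between solenoid_mid and round_cup_floor below 0.013 m and height (world z) of each of solenoid_mid, nozzle_mid below 0.045 m and horizontal distance between nozzle_mid and square_well_floor below 0.013 m and x of injector_mid in the frame of long_pocket_floor between -0.034 and 0.034 m and y of injector_mid in the frame of long_pocket_floor between -0.018 and 0.018 m and height (world z) of injector_mid below 0.029 m and angle between the z axis of injector_mid and the z axis of long_pocket_floor, either way round below 0.12 rad and distance of each of plug_mid, tube_mid from where it was at the start of the episode below 0.03 m); the robot touches nothing.
It fails at once if the round plug is shifted by more than 30 mm (distance of plug_mid from where it was at the start of the episode above 0.03 m).
It fails at once if the straight tube is shifted by more than 30 mm (distance of tube_mid from where it was at the start of the episode above 0.03 m).
It also fails if it takes over 112 s, if anything falls off the work surface, if the arm or the gripper's body presses on something with over 40 N, if the wrist force passes 120 N, or if a joint passes its speed limit or range.

## Robot

A 6-joint arm with a two-finger parallel gripper is mounted at the origin on the work surface. World frame = base frame: x ahead of the robot, y to its left, z up, the work surface at z = 0. Lengths are in mm, angles in rad, forces in N, time in s.
With the tool pointing down it reaches from about 300 to 950 mm from the base axis. Payload 3.1 kg.
Tool frame: the origin (TCP) lies midway between the tips of the shut fingers; the grasp point (between the pads) lies 19 mm behind it; z points along the fingers, y is the line along which they close (so a half turn about z gives the same grasp; the last joint's range is limited). The gripper opens to 85 mm and grips with 20 to 120 N. Pads are 22 mm wide; open, the fingers measure 114 mm over their backs; the gripper's body (76 mm by 85 mm) begins 54 mm behind the grasp point. The pads swing forward as they close: fully open they stand 13 mm farther back than shut.
Start: joints at [1.044, 0.308, 1.634, -0, 1.2, -0.07], TCP at [275.699, 560.911, 200.572] pointing down, gripper open.
Joint ranges: [-3.06, 3.06], [-0.79, 1.96], [0.05, 2.63], [-1.19, 4.34], [0.05, 2.64], [-2.94, 2.94]. Speed limits (rad/s): [2.79, 2.79, 3.14, 3.14, 3.14, 3.14].

## Interface

Orientations are given as a rotation vector (axis times angle).
In Python, from station import telemetry, read_camera, get_calibration, close_job, boxes_of, landmark_of gives the robot as it stands.
- The arm moves only by the tool move_arm, never from a script. Its argument "steps" is a list of rows, each an object of numbers: "fingers": the closure, from 0 (fully open) to 1 (shut); "dx", "dy", "dz": the shift along the tool's x, y, z normalised to -1 to 1, where 1 is 0.3 m; "twist": the turn about the tool's z normalised to -1 to 1, where 1 is 45 degrees. In form: [{"fingers": .., "dx": .., "dy": .., "dz": .., "twist": ..}, ...]. A call has 1 to 5 rows; each row is the pose to reach, as a shift and turn from the pose commanded when the call began, along the tool's axes at that moment; what a row does not reach only later rows make up. A row lasts 1/8 s, in which the tool goes at most 62.5 mm and 10.7 degrees, less where a joint would pass 70% of its speed; a pose out of reach is approached as far as the arm can. A call with a number of a shift or a turn outside -1 to 1 is refused whole. A call with a gripper value outside its range is refused whole. The fingers move at their own pace and stop on an object; "newtons" is the grip in N (left out, the last holds). Time passes only in rows, so rows that repeat a pose let the fingers close. It gives the time, the measured TCP pose, the force, the opening and the grip force at its end, in the units of the state.
- telemetry.get_obs(): the state, without advancing time (a new reading comes with each control period).
- read_camera(name): name is "scene" or "top" or "wrist"; returns (picture, depth): 400x640x3 uint8, blue, green, red; 400x640 float32, mm along the optical axis (not along the pixel's ray), 0 where there is no reading.
- get_calibration(name): a dict with "fx", "fy", "cx", "cy" (pixels), "rvec" (rotation vector, rad) and "tvec" (3), from world to camera coordinates, as OpenCV has them; the wrist camera has in their place "T_tool_cam" (4x4, takes a point from camera to tool coordinates, whose origin is the TCP and whose axes are the flange's). Camera axes: x right, y down, z forward; pixel columns grow to the right and rows downward; lengths in mm; the calibration is good to about 2 mm. A picture is of the moment at which its call begins: read the wrist's pose just before it. get_calibration takes no time and is no camera call.
- close_job(): hands the job in; it is judged then, once.
Trained networks look in the newest picture that a camera, given by its name, has taken for a name from the list of things; names that differ only in an ending like _2 or _b are one class to them, and where a whole thing is asked for, a point or a joint stands for the part that bears it (a point fixed in the world has none). Each returns a list of dicts, best first, with "confidence" (0 to 1); they miss things now and then, are a little off and sometimes report something else, mostly with a low value. They report only what shows in the picture. A call takes as long as a camera call. They do not tell look-alikes from the thing itself.
- boxes_of(camera, query): "xyz" ([x, y, z] in mm, in the coordinates of the camera as it stood for that picture, good to about 4 mm: the middle of the surface that is visible of it).
- landmark_of(camera, query): "xyz" ([x, y, z] in mm, in the coordinates of the camera as it stood for that picture, good to about 4 mm: a listed point, or the origin of a listed thing).
The state is a dict: "clock": time; "joints": joint angles; "dq": joint speeds; "joint_efforts": joint torques, N m; "ee_pos": TCP position; "tool_rot": TCP orientation; "contact_force": force on the tool from outside, world axes, zero at the start; "torque": the same for the moment, N m; "grip_width": finger opening in mm; "grasp_force": force on a finger pad.
Only numpy, scipy, OpenCV 4.12 (cv2) and the standard library are available. Lean on these libraries where they do the work, as an engineer would, in place of code of your own. Each camera call takes 0.05 s, during which the arm holds its last target. There are 200 camera calls.

## Working session

There is one attempt and no reset: what is moved stays moved. The work goes in short steps, Python scripts to look and compute and a tool call to move; the robot and the scene stay as the last step left them, time stands still between calls to the robot, and variables do not carry over. Pictures are saved under pics/ and viewed, at most 14 in all, crops included, and the job is handed in when it is done.

Besides the shell and the picture viewer there is one more tool, called after "Call:" as name(argument=value, ...) on one line, values as JSON. move_arm: Moves the arm, as the interface text tells. Scaled input: -1 to 1 covers 0.3 m each way for a shift and 45 degrees each way for a turn. Its arguments: {"type":"object","properties":{"steps":{"type":"array"},"newtons":{"type":"number"}},"required":["steps"]}

```bash
mkdir -p pics
cat > h.py <<'E'
import numpy as np, cv2
from scipy.spatial.transform import Rotation as R
from station import *
def w2c(name):
    c=get_calibration(name); K=np.array([[c['fx'],0,c['cx']],[0,c['fy'],c['cy']],[0,0,1.]])
    if name=='wrist':
        s=telemetry.get_obs(); T=np.eye(4);T[:3,:3]=R.from_rotvec(s['tool_rot']).as_matrix();T[:3,3]=s['ee_pos']
        M=T@np.array(c['T_tool_cam'])
    else:
        W=np.eye(4);W[:3,:3]=R.from_rotvec(np.ravel(c['rvec'])).as_matrix();W[:3,3]=np.ravel(c['tvec']);M=np.linalg.inv(W)
    return K,M   # M: cam->world
def cloud(K,M,d):
    v,u=np.indices(d.shape); P=np.stack([(u-K[0,2])/K[0,0]*d,(v-K[1,2])/K[1,1]*d,d],-1)
    return P@M[:3,:3].T+M[:3,3]
def tw(M,p): return M[:3,:3]@np.array(p)+M[:3,3]
E
python3 - <<'E'
from h import *
print(telemetry.get_obs())
for n in ['top','scene']:
    K,M=w2c(n);p,d=read_camera(n);cv2.imwrite(f'pics/{n}0.png',p);np.savez(f'{n}0.npz',p=p,d=d,K=K,M=M)
    print(n,M[:3,3].round(),K[0,0])
    if n=='top':
        for q in ['injector_mid','cap_nut_mid','solenoid_mid','nozzle_mid','plug_mid','tube_mid','long_pocket_floor','post_floor','round_cup_floor','square_well_floor']:
            print(q,[(round(r['confidence'],2),tw(M,r['xyz']).round().tolist()) for r in landmark_of(n,q)][:4])
E
```

```text
{'clock': 0.0, 'joints': array([ 1.04431296e+00,  3.08997429e-01,  1.63520856e+00, -2.37949395e-05,
        1.19969049e+00, -6.97347721e-02]), 'dq': array([ 0.00082768, -0.00154462, -0.0004053 , -0.00036558,  0.00096525,
        0.00038108]), 'joint_efforts': array([-6.47484285e-04, -4.15249014e+01, -2.76666874e+01, -1.68939005e-04,
        1.01329919e-02,  1.52504288e-05]), 'ee_pos': array([275.24263988, 560.12665333, 199.34138914]), 'tool_rot': array([-0.7110767 , -3.05938625,  0.00346873]), 'contact_force': array([ 1.15987538, -0.39937983, -0.58566192]), 'torque': array([-0.03031527, -0.02981555,  0.02955569]), 'grasp_force': 0.0, 'grip_width': 85.25810788474385}
top [ 270.    4. 1121.] 485.95529086263383
injector_mid [(0.83, [587.0, -385.0, 16.0]), (0.8, [475.0, -82.0, 14.0]), (0.71, [364.0, 12.0, 18.0])]
cap_nut_mid [(0.78, [636.0, -78.0, 22.0]), (0.57, [664.0, -188.0, 33.0])]
solenoid_mid [(0.53, [456.0, -373.0, 35.0])]
nozzle_mid [(0.57, [663.0, -189.0, 33.0]), (0.45, [453.0, -374.0, 33.0])]
plug_mid [(0.57, [610.0, -268.0, 22.0])]
tube_mid [(0.74, [461.0, -237.0, 16.0])]
long_pocket_floor [(0.61, [410.0, 263.0, 11.0])]
post_floor [(0.59, [505.0, 365.0, 13.0])]
round_cup_floor [(0.72, [532.0, 195.0, 8.0]), (0.39, [411.0, 262.0, 12.0])]
square_well_floor [(0.84, [519.0, 283.0, 11.0]), (0.64, [502.0, 365.0, 13.0]), (0.47, [532.0, 195.0, 7.0])]
scene [1173. -275.  813.] 433.03375530829254
```

View pics/top0.png

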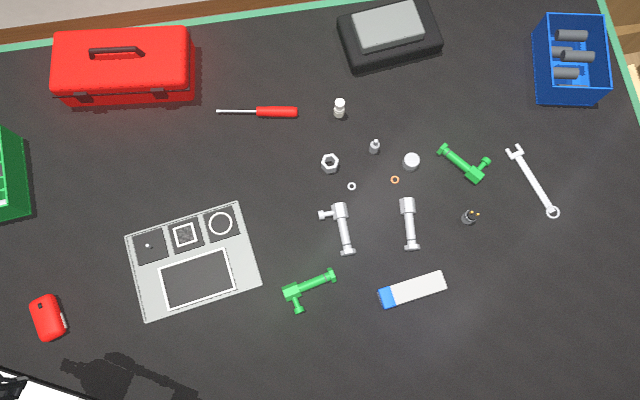

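The top view shows these candidates:
- **Silver body with side port:** (343,228). The two green port bodies at (310,288) and (465,163) and the plain tube at (409,222) are look-alikes.
- **Hex nut with hole:** (330,163). The solid plug is at (411,162).
- **Nozzle:** (374,147). A white bottle-like thing stands at (339,107).
- **Solenoid:** (469,217), black with brass pins.
- **Tray inserts:** post (148,246), well (186,235), cup (220,224) and pocket (197,278).

I'll confirm the choices in one enlarged crop.

Run:
```python
from h import *
z=np.load('top0.npz');p,d,K,M=z['p'],z['d'],z['K'],z['M']
cv2.imwrite('pics/crop1.png',cv2.resize(p[85:265,300:500],None,fx=3.3,fy=3.3,interpolation=cv2.INTER_CUBIC))
X=cloud(K,M,d)
m=((X[...,2]>7)&(d>0)).astype(np.uint8);m[:, :270]=0;m[:85]=0;m[270:]=0
n,L,st,c=cv2.connectedComponentsWithStats(m)
for i in range(1,n):
    if st[i,4]<15: continue
    q=X[L==i]; t=np.percentile(q[:,2],95); top=q[q[:,2]>t-6]
    (cx,cy),(w,h),a=cv2.minAreaRect(q[:,:2].astype(np.float32))
    print(c[i].round(),st[i,4],'ztop',t.round(),'topmean',top[:,:2].mean(0).round(1),'rect',round(cx,1),round(cy,1),round(w),round(h),round(a))
# tray whites
hsv=p.min(2)
tr=(X[...,2]>4)&(X[...,2]<40)&(d>0);tr[:,:120]=0;tr[:,265:]=0;tr[:195]=0;tr[325:]=0
q=X[tr];print('tray',cv2.minAreaRect(q[:,:2].astype(np.float32)))
w=(tr&(p.min(2)>225)).astype(np.uint8)
n,L,st,c=cv2.connectedComponentsWithStats(w)
for i in range(1,n):
    if st[i,4]>20:
        q=X[L==i];print('white',c[i].round(),st[i,4],cv2.minAreaRect(q[:,:2].astype(np.float32)),np.median(q[:,2]).round(1))
```

```text
[571.  94.] 1310 ztop 90.0 topmean [ 703.3 -681.1] rect 724.5 -683.0 143 53 80
[339. 107.] 176 ztop 73.0 topmean [ 763.2 -119.6] rect 762.4 -119.8 23 23 43
[283. 111.] 291 ztop 28.0 topmean [786.6  14.1] rect 787.4 13.6 65 26 80
[374. 146.] 106 ztop 62.0 topmean [ 659.1 -188.2] rect 660.1 -187.3 20 22 79
[464. 164.] 648 ztop 32.0 topmean [ 577.8 -394.9] rect 599.6 -398.6 120 70 38
[526. 171.] 267 ztop 12.0 topmean [ 546.7 -540.6] rect 540.2 -538.7 156 35 13
[507. 150.] 16 ztop 12.0 topmean [ 603.6 -508. ] rect 603.1 -506.8 13 9 19
[329. 163.] 215 ztop 40.0 topmean [635.  -76.2] rect 635.7 -75.7 40 39 8
[410. 161.] 245 ztop 39.0 topmean [ 608.9 -267.2] rect 609.0 -266.8 37 36 23
[408. 222.] 595 ztop 32.0 topmean [ 476.1 -235.3] rect 462.9 -235.1 35 121 85
[549. 208.] 71 ztop 11.0 topmean [ 448.7 -568. ] rect 448.1 -570.2 21 46 81
[340. 225.] 681 ztop 33.0 topmean [487.  -79.2] rect 473.8 -66.5 121 68 4
[556. 211.] 20 ztop 11.0 topmean [ 439.9 -584.2] rect 439.9 -583.4 25 8 1
[470. 216.] 190 ztop 58.0 topmean [ 455.8 -372.7] rect 455.8 -373.2 26 28 6
tray ((464.91241455078125, 276.927734375), (346.40625, 298.39410400390625), 81.1261978149414)
white [220. 223.] 117 ((531.115966796875, 196.5474395751953), (51.87245178222656, 51.783714294433594), 36.928192138671875) 18.2
white [184. 234.] 150 ((517.7296142578125, 281.3431091308594), (47.8241081237793, 46.28422546386719), 9.65245532989502) 18.3
white [247. 276.] 518 ((400.79107666015625, 147.59605407714844), (68.6377944946289, 135.99659729003906), 55.83985900878906) 7.6
white [194. 278.] 507 ((414.648193359375, 266.64532470703125), (103.80414581298828, 160.99139404296875), 9.442353248596191) 18.3
white [212. 299.] 25 ((362.1089172363281, 233.70811462402344), (5.486952304840088, 30.129072189331055), 10.243551254272461) 9.8
```

View pics/crop1.png

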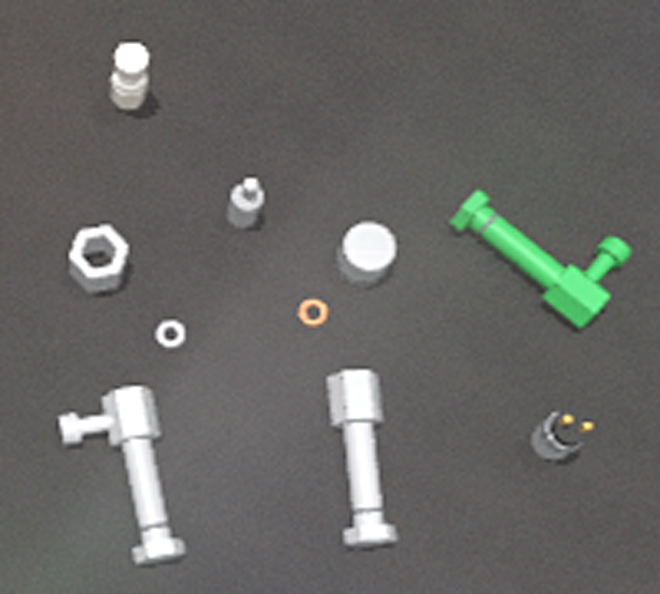

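The crop confirms the four targets (crop pixels):
- **Body:** side port at (65,428), head at (130,412).
- **Hex nut:** open, (98,258).
- **Nozzle:** (246,203).
- **Solenoid:** pins at (570,420).

The plug at (368,250) has a closed top, the tube at (360,455) has no port, and the bottle at (130,75) isn't part of the job. I'll go to the body first.

```bash
cat > plan.py <<'E'
# plan.py x y z [heading_deg of tool y]  -> prints calls
import sys
from h import *
a=[float(v) for v in sys.argv[1:]]
s=telemetry.get_obs(); Rt=R.from_rotvec(s['tool_rot']).as_matrix(); p=np.array(s['ee_pos'])
print('now',p.round(1),'head y',np.degrees(np.arctan2(Rt[1,1],Rt[0,1])).round(1),'tilt',(Rt[:,2]).round(3),'t',round(s['clock'],2),'q6',round(s['joints'][5],2),'w',round(s['grip_width'],1))
t=np.array(a[:3]); 
h=np.degrees(np.arctan2(Rt[1,1],Rt[0,1])); dh=((a[3]-h+180)%360-180) if len(a)>3 else 0
if len(a)>4: dh=a[3]-h+a[4]
for k in range(5):
    D=t-p; n=np.linalg.norm(D); D=D*min(1,300/max(n,1e-9)); tw_=np.clip(-dh,-45,45)
    l=Rt.T@D/300; print('dx %.3f dy %.3f dz %.3f twist %.3f  rows>=%.1f'%(*l,tw_/45,max(np.linalg.norm(D)/62.5,abs(tw_)/10.7)))
    p=p+D; dh+=tw_; Rt=Rt@R.from_euler('z',tw_,degrees=True).as_matrix()
    if np.linalg.norm(t-p)<.5 and abs(dh)<.1: break
E
python3 plan.py 475 -83 200 94
python3 -c "
from h import *
print(get_calibration('wrist'))"
```

```text
now [275.7 560.9 200.6] head y 63.8 tilt [ 0.  0. -1.] t 0.6 q6 -0.07 w 85.1
dx -0.687 dy -0.727 dz 0.001 twist -0.670  rows>=4.8
dx -0.228 dy -0.974 dz 0.001 twist -0.000  rows>=4.8
dx -0.056 dy -0.240 dz 0.000 twist -0.000  rows>=1.2
{'fx': 286.2407081699155, 'fy': 286.2407081699155, 'cx': 317.5718932780374, 'cy': 195.36313343865618, 'T_tool_cam': array([[ 7.86124205e-04, -9.56225234e-01, -2.92630627e-01,
         7.52142206e+01],
       [ 9.99998539e-01,  1.19594232e-03, -1.22156445e-03,
        -7.43613509e-01],
       [ 1.51806011e-03, -2.92629239e-01,  9.56224777e-01,
        -1.71833873e+02],
       [ 0.00000000e+00,  0.00000000e+00,  0.00000000e+00,
         1.00000000e+00]])}
```

Call:
move_arm(steps=[{"fingers":0,"dx":-0.687,"dy":-0.727,"dz":0,"twist":-0.67},{"fingers":0,"dx":-0.687,"dy":-0.727,"dz":0,"twist":-0.67},{"fingers":0,"dx":-0.687,"dy":-0.727,"dz":0,"twist":-0.67},{"fingers":0,"dx":-0.687,"dy":-0.727,"dz":0,"twist":-0.67},{"fingers":0,"dx":-0.687,"dy":-0.727,"dz":0,"twist":-0.67}])

```text
clock: 1.23
ee_pos: [364.9, 272.2, 200.8]
tool_rot: [-0.108, 3.139, 0.0]
contact_force: [0.9, -1.3, -1.0]
grip_width: 85.1
grasp_force: 0.0
```

Call:
move_arm(steps=[{"fingers":0,"dx":-0.228,"dy":-0.974,"dz":0,"twist":0},{"fingers":0,"dx":-0.228,"dy":-0.974,"dz":0,"twist":0},{"fingers":0,"dx":-0.228,"dy":-0.974,"dz":0,"twist":0},{"fingers":0,"dx":-0.228,"dy":-0.974,"dz":0,"twist":0},{"fingers":0,"dx":-0.228,"dy":-0.974,"dz":0,"twist":0}])

```text
clock: 1.85
ee_pos: [453.6, -14.9, 201.1]
tool_rot: [-0.107, 3.138, -0.0]
contact_force: [-0.5, 0.8, -0.4]
grip_width: 85.4
grasp_force: 0.0
```

```bash
python3 plan.py 475 -83 180 94
```

```text
now [453.6 -14.9 201.1] head y 93.9 tilt [ 0.002 -0.    -1.   ] t 1.85 q6 -1.77 w 85.4
dx -0.055 dy -0.231 dz 0.071 twist -0.002  rows>=1.2
```

Call:
move_arm(steps=[{"fingers":0,"dx":-0.055,"dy":-0.231,"dz":0.07,"twist":0},{"fingers":0,"dx":-0.055,"dy":-0.231,"dz":0.07,"twist":0},{"fingers":0,"dx":-0.055,"dy":-0.231,"dz":0.07,"twist":0}])

```text
clock: 2.22
ee_pos: [473.9, -80.7, 179.2]
tool_rot: [0.106, -3.139, -0.001]
contact_force: [0.9, 0.4, -0.2]
grip_width: 85.6
grasp_force: 0.0
```

```bash
cat > wl.py <<'E'
# wl.py name x y r zmin : wrist look at blob near x,y
import sys
from h import *
nm=sys.argv[1];x,y,r,zm=[float(v) for v in sys.argv[2:6]]
K,M=w2c('wrist');p,d=read_camera('wrist');cv2.imwrite(f'pics/{nm}.png',p);np.savez(f'{nm}.npz',p=p,d=d,K=K,M=M)
X=cloud(K,M,d);near=(np.hypot(X[...,0]-x,X[...,1]-y)<r)&(d>0)
print('bench z',np.median(X[...,2][near&(X[...,2]<6)]) if (near&(X[...,2]<6)).any() else None)
q=X[near&(X[...,2]>zm)]
if len(q)>20:
    t=np.percentile(q[:,2],98);print('n',len(q),'ztop',t.round(1))
    print('rect',cv2.minAreaRect(q[:,:2].astype(np.float32)))
    for lo in (4,8,15):
        s=q[q[:,2]>t-lo];print('top',lo,len(s),s[:,:2].mean(0).round(1),cv2.minAreaRect(s[:,:2].astype(np.float32)))
E
python3 wl.py w1 475 -75 95 8; python3 plan.py 475 -83 4 94
```

```text
bench z -1.474558484816555
n 49891 ztop 307.4
rect ((473.8642883300781, -75.90048217773438), (126.23919677734375, 149.38607788085938), 25.88783836364746)
top 4 3411 [454.  -82.6] ((456.14697265625, -82.12577056884766), (8.647704124450684, 136.16250610351562), 3.9965357780456543)
top 8 8127 [457.  -82.3] ((458.5962829589844, -82.0658187866211), (13.429664611816406, 143.55410766601562), 3.8134071826934814)
top 15 17743 [458.9 -82.2] ((463.2315673828125, -81.81631469726562), (22.79060173034668, 144.55247497558594), 3.9397740364074707)
now [473.9 -79.8 179.5] head y 94.0 tilt [-0.001  0.001 -1.   ] t 2.27 q6 -1.9 w 85.4
dx -0.003 dy -0.011 dz 0.585 twist -0.001  rows>=2.8
```

View pics/w1.png

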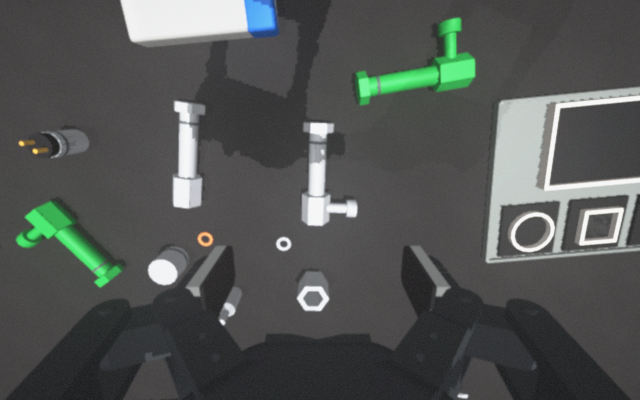

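The wrist view shows the ported body at (317,175), centred between the fingers. The nut is at (313,290), the plug at (168,265), the tube at (187,155) and the solenoid at (60,143). Part of the tray shows at right.

```bash
sed -i 's/near&(X\[...,2\]>zm)/near\&(X[...,2]>zm)\&(X[...,2]<75)/' wl.py
python3 - <<'E'
from h import *
z=np.load('w1.npz');X=cloud(z['K'],z['M'],z['d']);p=z['p']
def f(n,x,y,r,lo,hi):
    q=X[(np.hypot(X[...,0]-x,X[...,1]-y)<r)&(X[...,2]>lo)&(X[...,2]<hi)]
    if len(q)>10: print(n,len(q),q.mean(0).round(1),cv2.minAreaRect(q[:,:2].astype(np.float32)))
f('body',475,-75,80,8,40)
f('shaft',475,-83,20,18,40)
f('nut',635,-76,30,28,45); f('sol',456,-373,30,35,56); f('plug',609,-267,30,30,45)
f('cup',531,196,32,14,25); f('well',518,281,35,14,25)
E
```

```text
body 2501 [480.6 -77.5  22.6] ((473.6158447265625, -66.83216857910156), (120.63704681396484, 66.43647766113281), 3.0621001720428467)
shaft 477 [474.8 -82.6  22. ] ((475.0362854003906, -82.43609619140625), (38.91732406616211, 17.87604331970215), 3.4312193393707275)
nut 476 [633.3 -76.8  33.4] ((634.0609741210938, -77.00297546386719), (41.33838653564453, 36.27391815185547), 32.247249603271484)
sol 762 [ 454.7 -370.5   46.2] ((456.1992492675781, -374.1210021972656), (27.29323387145996, 26.75506019592285), 0.3897918462753296)
plug 630 [ 607.4 -267.    34.4] ((608.828369140625, -268.0038757324219), (35.23995590209961, 36.326560974121094), 47.867942810058594)
cup 416 [530.1 196.1  15.8] ((530.810546875, 196.15147399902344), (53.43401336669922, 52.70634078979492), 11.700251579284668)
well 529 [516.6 280.3  15.8] ((517.2093505859375, 280.20294189453125), (47.13334274291992, 49.077484130859375), 9.791948318481445)
```

```bash
python3 plan.py 475 -82.5 3 93.5
```

```text
now [473.9 -79.8 179.5] head y 94.0 tilt [-0.001  0.001 -1.   ] t 2.27 q6 -1.9 w 85.4
dx -0.004 dy -0.010 dz 0.588 twist 0.010  rows>=2.8
```

Call:
move_arm(steps=[{"fingers":0,"dx":-0.003,"dy":-0.004,"dz":0.3,"twist":0.01},{"fingers":0,"dx":-0.003,"dy":-0.004,"dz":0.45,"twist":0.01},{"fingers":0,"dx":-0.003,"dy":-0.004,"dz":0.588,"twist":0.01},{"fingers":0,"dx":-0.003,"dy":-0.004,"dz":0.588,"twist":0.01}])

```text
clock: 2.78
ee_pos: [470.1, -78.6, -0.3]
tool_rot: [0.1, -3.129, -0.005]
contact_force: [0.1, -0.3, -0.1]
grip_width: 85.4
grasp_force: 0.0
```

Call:
move_arm(steps=[{"fingers":1,"dx":0,"dy":0,"dz":0,"twist":0},{"fingers":1,"dx":0,"dy":0,"dz":0,"twist":0},{"fingers":1,"dx":0,"dy":0,"dz":0,"twist":0},{"fingers":1,"dx":0,"dy":0,"dz":0,"twist":0},{"fingers":1,"dx":0,"dy":0,"dz":0,"twist":0}], newtons=50)

```text
clock: 3.4
ee_pos: [475.5, -81.8, 3.7]
tool_rot: [-0.096, 3.139, -0.0]
contact_force: [0.3, -0.3, 0.5]
grip_width: 0.2
grasp_force: 0.0
```

Fingers shut to 0.2 mm, so nothing was gripped. Looking.

Run:
```python
from h import *
p,d=read_camera('scene');cv2.imwrite('pics/s1.png',p)
K,M=w2c('scene');W=np.linalg.inv(M);q=W[:3,:3]@np.array([475,-82,15.])+W[:3,3];u=int(K[0,0]*q[0]/q[2]+K[0,2]);v=int(K[1,1]*q[1]/q[2]+K[1,2]);print(u,v)
a,b=max(u-80,0),max(v-70,0);cv2.imwrite('pics/s1c.png',cv2.resize(p[b:b+140,a:a+160],None,fx=4,fy=4))
s=telemetry.get_obs();print(s['grip_width'],s['grasp_force'],s['ee_pos'])
```

```text
274 206
-0.13622836748245745 0.0 [475.32879773 -81.71888323   3.46843541]
```

View pics/s1c.png

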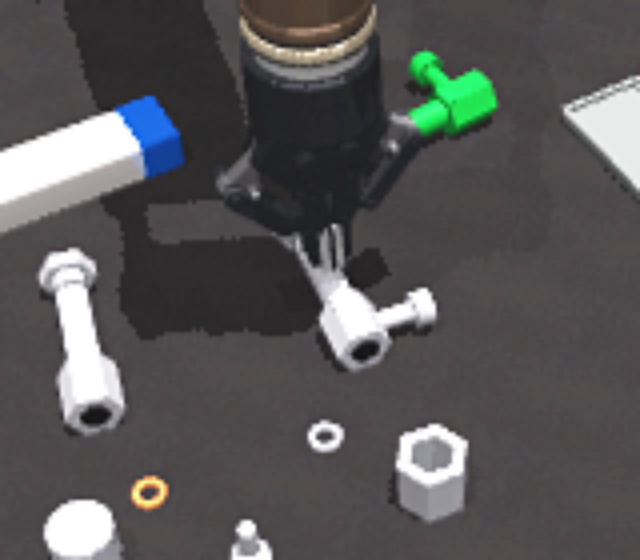

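The body still seems to lie at the fingers, with its head at crop (350,315). I'll check from the wrist whether the fingers really are shut.

Run:
```python
from h import *
K,M=w2c('wrist');p,d=read_camera('wrist');cv2.imwrite('pics/w2.png',p);X=cloud(K,M,d)
q=X[(np.hypot(X[...,0]-515,X[...,1]+79)<70)&(X[...,2]>10)&(X[...,2]<34)];print(len(q))
p2,d=read_camera('top');K,M=w2c('top');X=cloud(K,M,d)
q=X[(np.hypot(X[...,0]-475,X[...,1]+75)<85)&(X[...,2]>8)&(X[...,2]<38)];print(len(q),cv2.minAreaRect(q[:,:2].astype(np.float32)))
W=np.linalg.inv(M)
print([(np.round(r['confidence'],2),tw(M,r['xyz']).round()) for r in landmark_of('top','injector_mid')])
```

```text
1590
0 ((0.0, 0.0), (0.0, 0.0), 0.0)
[(np.float64(0.66), array([ 588., -384.,   18.])), (np.float64(0.64), array([363.,  15.,  19.]))]
```

View pics/w2.png

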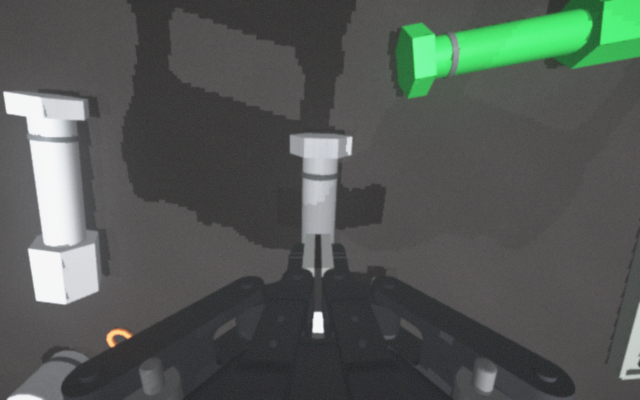

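Run:
```python
from h import *
K,M=w2c('wrist');p,d=read_camera('wrist');X=cloud(K,M,d)
for r in (150,200,225,235,245,255,265,275,290,320):
    print(r,[(c,X[r,c].round().astype(int).tolist()) for c in (296,304,311,318,325,332,340)])
cv2.imwrite('pics/w3.png',cv2.resize(p[200:360,230:410],None,fx=4,fy=3.7))
print(telemetry.get_obs()['grip_width'])
```

```text
150 [(296, [422, -97, 21]), (304, [421, -93, 27]), (311, [420, -89, 30]), (318, [420, -85, 27]), (325, [420, -82, 28]), (332, [420, -78, 27]), (340, [420, -74, 26])]
200 [(296, [458, -97, -2]), (304, [450, -91, 19]), (311, [449, -87, 23]), (318, [448, -84, 24]), (325, [448, -80, 24]), (332, [450, -75, 19]), (340, [455, -69, -1])]
225 [(296, [475, -97, -1]), (304, [466, -91, 18]), (311, [464, -87, 23]), (318, [464, -83, 24]), (325, [463, -79, 24]), (332, [465, -74, 18]), (340, [473, -67, -2])]
235 [(296, [482, -96, -1]), (304, [472, -90, 20]), (311, [464, -86, 37]), (318, [463, -83, 38]), (325, [463, -79, 37]), (332, [472, -74, 19]), (340, [480, -67, -1])]
245 [(296, [467, -94, 42]), (304, [463, -89, 50]), (311, [464, -86, 49]), (318, [463, -83, 50]), (325, [463, -79, 48]), (332, [467, -75, 42]), (340, [466, -71, 43])]
255 [(296, [468, -93, 52]), (304, [463, -89, 60]), (311, [463, -86, 60]), (318, [463, -83, 59]), (325, [463, -79, 58]), (332, [463, -76, 58]), (340, [467, -72, 51])]
265 [(296, [468, -92, 60]), (304, [463, -89, 68]), (311, [463, -86, 68]), (318, [463, -83, 68]), (325, [463, -80, 67]), (332, [463, -77, 68]), (340, [467, -72, 60])]
275 [(296, [461, -91, 79]), (304, [463, -88, 77]), (311, [462, -85, 77]), (318, [466, -82, 70]), (325, [462, -80, 77]), (332, [461, -77, 78]), (340, [460, -74, 79])]
290 [(296, [463, -91, 86]), (304, [463, -88, 86]), (311, [465, -85, 83]), (318, [474, -82, 69]), (325, [463, -80, 84]), (332, [462, -78, 86]), (340, [462, -75, 86])]
320 [(296, [458, -89, 107]), (304, [462, -87, 103]), (311, [481, -84, 80]), (318, [525, -79, 28]), (325, [480, -79, 81]), (332, [460, -79, 104]), (340, [458, -77, 106])]
0.036017007009154334
```

View pics/w3.png

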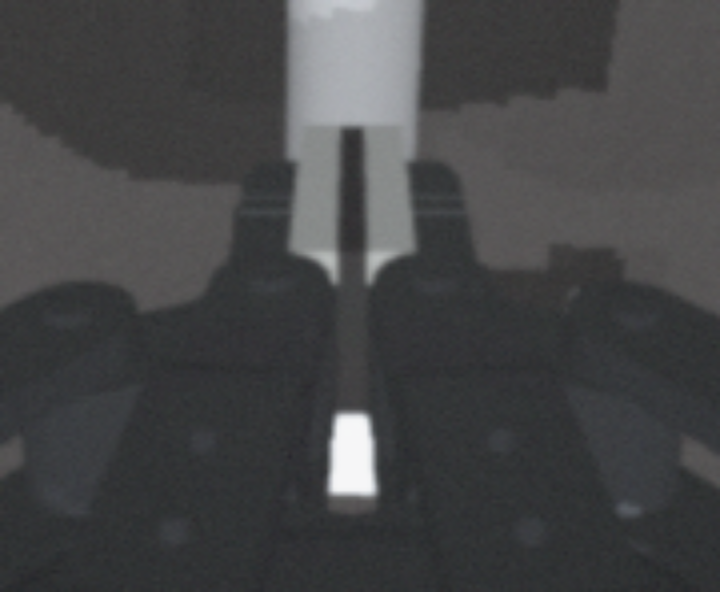

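The enlarged view shows the pads shut together over the shaft. Their lower edge is at row 234, about z 36, while the TCP reads 3.5. I'll check the true finger length with the open-finger picture.

Run:
```python
from h import *
z=np.load('w1.npz');X=cloud(z['K'],z['M'],z['d'])
g=X[(X[...,2]>100)&(z['d']>0)];g=g-[474,-81,179.5]
for lo in range(-20,90,5):
    s=g[(g[:,2]>=lo)&(g[:,2]<lo+5)]
    if len(s): print(lo,len(s),'x',s[:,0].min().round(),s[:,0].max().round(),'|y|',np.abs(s[:,1]).min().round(),np.abs(s[:,1]).max().round())
K,M=w2c('wrist');p,d=read_camera('wrist');X=cloud(K,M,d);s=telemetry.get_obs()
g=X-s['ee_pos'];m=(np.abs(g[...,1])<12)&(np.abs(g[...,0]+12)<3)
for r in range(226,242): print(r,np.nanmedian(g[r,308:315],0).round(1),np.median(g[r,322:328],0).round(1))
```

```text
40 135 x -14.0 12.0 |y| 41.0 44.0
45 382 x -16.0 13.0 |y| 41.0 56.0
50 533 x -16.0 13.0 |y| 41.0 57.0
55 585 x -16.0 13.0 |y| 41.0 57.0
60 698 x -16.0 13.0 |y| 41.0 57.0
65 766 x -16.0 13.0 |y| 41.0 57.0
70 753 x -16.0 12.0 |y| 41.0 57.0
75 794 x -16.0 4.0 |y| 41.0 53.0
80 381 x -17.0 1.0 |y| 42.0 64.0
85 1377 x -19.0 -2.0 |y| 39.0 74.0
226 [-10.3  -4.9  19.6] [-10.9   2.8  19.7]
227 [-9.7 -4.9 19.4] [-10.2   2.8  19.4]
228 [-9.1 -4.9 19.6] [-9.6  2.9 19.6]
229 [-8.4 -4.8 19.8] [-9.   2.9 19.6]
230 [-7.8 -4.8 19.4] [-8.5  3.  20. ]
231 [-7.3 -4.8 19.7] [-7.7  3.1 19.5]
232 [-6.6 -4.7 19.6] [-7.1  3.1 19.6]
233 [-5.8 -4.7 19.2] [-6.3  3.1 19.3]
234 [-11.7  -4.7  33.4] [-12.1   2.4  33.5]
235 [-11.7  -4.7  34.8] [-12.    2.4  34.4]
236 [-11.4  -4.6  35.4] [-12.    2.4  35.5]
237 [-11.6  -4.6  36.9] [-12.    2.3  36.8]
238 [-11.5  -4.6  38. ] [-11.9   2.3  37.8]
239 [-11.7  -4.5  39.4] [-12.    2.3  39.3]
240 [-11.4  -4.5  40. ] [-11.8   2.3  39.9]
241 [-11.6  -4.5  41.6] [-12.3   2.2  42.1]
```

The real finger tips sit about 33 mm short of the reported TCP when shut, and 44 mm when open. That's why the pads shut above the shaft without touching it. I'll lower by that amount, so the TCP reads about -28.

Call:
move_arm(steps=[{"fingers":0,"dx":0,"dy":0,"dz":0,"twist":0},{"fingers":0,"dx":0,"dy":0,"dz":0,"twist":0},{"fingers":0,"dx":0,"dy":0,"dz":0,"twist":0},{"fingers":0,"dx":0,"dy":0,"dz":0,"twist":0},{"fingers":0,"dx":0,"dy":0,"dz":0.0,"twist":0}])

```text
clock: 4.32
ee_pos: [475.3, -81.6, 3.2]
tool_rot: [-0.097, 3.14, -0.0]
contact_force: [-0.3, 0.2, -0.0]
grip_width: 85.4
grasp_force: 0.0
```

Call:
move_arm(steps=[{"fingers":0,"dx":0,"dy":0,"dz":0.03,"twist":0},{"fingers":0,"dx":0,"dy":0,"dz":0.06,"twist":0},{"fingers":0,"dx":0,"dy":0,"dz":0.08,"twist":0},{"fingers":0,"dx":0,"dy":0,"dz":0.1,"twist":0},{"fingers":0,"dx":0,"dy":0,"dz":0.1,"twist":0}])

```text
clock: 4.95
ee_pos: [474.6, -81.5, -27.5]
tool_rot: [0.097, -3.139, -0.001]
contact_force: [-0.3, 0.0, 0.2]
grip_width: 85.6
grasp_force: 0.0
```

Call:
move_arm(steps=[{"fingers":1,"dx":0,"dy":0,"dz":0,"twist":0},{"fingers":1,"dx":0,"dy":0,"dz":0,"twist":0},{"fingers":1,"dx":0,"dy":0,"dz":0,"twist":0},{"fingers":1,"dx":0,"dy":0,"dz":0,"twist":0},{"fingers":1,"dx":0,"dy":0,"dz":0,"twist":0}], newtons=50)

```text
clock: 5.58
ee_pos: [475.6, -81.8, -26.4]
tool_rot: [-0.096, 3.139, -0.0]
contact_force: [-1.7, -0.8, 3.9]
grip_width: 18.2
grasp_force: 48.7
```

Call:
move_arm(steps=[{"fingers":1,"dx":0,"dy":0,"dz":-0.1,"twist":0},{"fingers":1,"dx":0,"dy":0,"dz":-0.3,"twist":0},{"fingers":1,"dx":0,"dy":0,"dz":-0.4,"twist":0},{"fingers":1,"dx":0,"dy":0,"dz":-0.4,"twist":0}])

```text
clock: 6.08
ee_pos: [477.3, -82.1, 95.2]
tool_rot: [-0.097, 3.135, -0.002]
contact_force: [0.5, -0.1, -2.4]
grip_width: 17.8
grasp_force: 49.4
```

```bash
python3 - <<'E'
from h import *
K,M=w2c('wrist');s=telemetry.get_obs();p,d=read_camera('wrist');X=cloud(K,M,d);g=X-s['ee_pos']
q=g[(np.hypot(g[...,0]+40,g[...,1])<28)&(g[...,2]>5)&(g[...,2]<62)&(d>0)]
print(len(q),q.mean(0).round(1)); 
for a in (-60,-55,-50,-45,-40,-35,-30,-25,-20):
    t=q[(q[:,0]>=a)&(q[:,0]<a+5)]
    if len(t): print(a,len(t),'ztop',np.percentile(t[:,2],95).round(1),'y',t[:,1].min().round(1),t[:,1].max().round(1))
print(s['grip_width'],s['grasp_force'],s['contact_force'].round(1))
E
# place: pocket centre c=(413.8,265.8); x_p=(.988,.156); port toward +x_p -> axis at x_p=-16
python3 plan.py 398 263 93 9
```

```text
5328 [-42.4  -2.4  48.7]
-60 889 ztop 55.5 y -20.5 14.4
-55 660 ztop 55.6 y -19.8 14.2
-50 432 ztop 50.2 y -12.5 7.2
-45 503 ztop 50.5 y -12.8 8.1
-40 413 ztop 50.7 y -12.4 8.2
-35 421 ztop 50.3 y -11.3 8.0
-30 404 ztop 50.3 y -11.1 7.9
-25 389 ztop 50.2 y -10.9 8.4
-20 374 ztop 50.4 y -10.6 8.7
17.81516003756261 49.366536140441895 [ 0.5 -0.1 -2.4]
now [475.3 -81.6  93.2] head y 93.5 tilt [ 0.001 -0.    -1.   ] t 6.12 q6 -1.89 w 18.0
dx 0.158 dy 0.987 dz -0.000 twist 1.000  rows>=4.8
dx 0.143 dy 0.104 dz -0.000 twist 0.879  rows>=3.7
```

Call:
move_arm(steps=[{"fingers":1,"dx":0.158,"dy":0.987,"dz":0,"twist":1},{"fingers":1,"dx":0.158,"dy":0.987,"dz":0,"twist":1},{"fingers":1,"dx":0.158,"dy":0.987,"dz":0,"twist":1},{"fingers":1,"dx":0.158,"dy":0.987,"dz":0,"twist":1},{"fingers":1,"dx":0.158,"dy":0.987,"dz":0,"twist":1}])

```text
clock: 6.75
ee_pos: [412.4, 189.1, 90.3]
tool_rot: [-1.116, -2.933, 0.005]
contact_force: [0.7, 0.3, -3.4]
grip_width: 18.5
grasp_force: 49.5
```

Call:
move_arm(steps=[{"fingers":1,"dx":0.143,"dy":0.104,"dz":0,"twist":0.87},{"fingers":1,"dx":0.143,"dy":0.104,"dz":0,"twist":0.87},{"fingers":1,"dx":0.143,"dy":0.104,"dz":0,"twist":0.87},{"fingers":1,"dx":0.143,"dy":0.104,"dz":0,"twist":0.87},{"fingers":1,"dx":0.143,"dy":0.104,"dz":0,"twist":0.87}])

```text
clock: 7.38
ee_pos: [401.1, 239.3, 90.4]
tool_rot: [-2.026, -2.398, 0.008]
contact_force: [0.2, -0.6, -1.7]
grip_width: 18.0
grasp_force: 49.4
```

```bash
python3 plan.py 398.4 263.4 -10 9.4
python3 - <<'E'
from h import *
K,M=w2c('wrist');p,d=read_camera('wrist');cv2.imwrite('pics/w4.png',p);X=cloud(K,M,d)
def f(n,x,y,r,lo,hi):
    q=X[(np.hypot(X[...,0]-x,X[...,1]-y)<r)&(X[...,2]>lo)&(X[...,2]<hi)&(p.min(2)>190)]
    if len(q)>10: print(n,len(q),q.mean(0).round(1),cv2.minAreaRect(q[:,:2].astype(np.float32)))
f('pocket',414,266,105,14,24);f('cup',531,196,32,14,25); f('well',518,281,35,14,25)
q=X[(np.hypot(X[...,0]-504,X[...,1]-365)<25)&(X[...,2]>24)&(X[...,2]<36)];print(len(q),q.mean(0) if len(q) else 0)
E
```

```text
now [401.1 239.3  90.4] head y 9.6 tilt [-0.005 -0.002 -1.   ] t 7.38 q6 0.28 w 18.0
dx 0.081 dy 0.006 dz 0.334 twist 0.005  rows>=1.7
pocket 2968 [427.9 286.1  16.5] ((439.7550354003906, 268.09918212890625), (154.95947265625, 155.75086975097656), 9.30335807800293)
cup 664 [530.5 198.   16.3] ((530.7496337890625, 197.2353515625), (52.891300201416016, 53.52826690673828), 80.13720703125)
well 1007 [517.1 281.7  16.3] ((517.3845825195312, 280.8090515136719), (47.13871383666992, 46.44636535644531), 9.136198997497559)
118 [502.5921287  364.36522614  27.59857161]
```

View pics/w4.png

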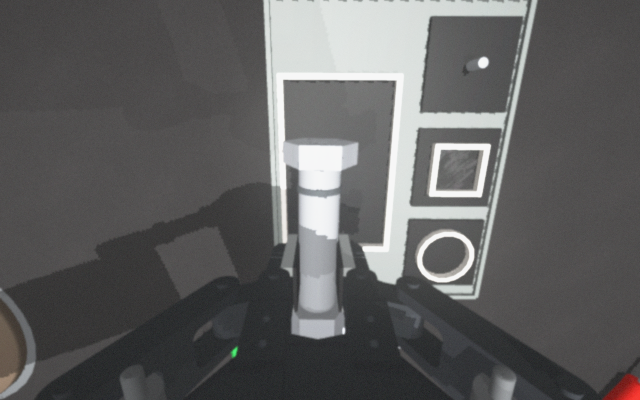

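The wrist view shows the body held straight at (320,200). The pocket is at (345,165), post at (480,63), well at (460,170) and cup at (445,255). Lowering it.

Call:
move_arm(steps=[{"fingers":1,"dx":0.077,"dy":0.003,"dz":0.1,"twist":0},{"fingers":1,"dx":0.077,"dy":0.003,"dz":0.2,"twist":0},{"fingers":1,"dx":0.077,"dy":0.003,"dz":0.25,"twist":0},{"fingers":1,"dx":0.077,"dy":0.003,"dz":0.3,"twist":0},{"fingers":1,"dx":0.077,"dy":0.003,"dz":0.31,"twist":0}])

```text
clock: 8.05
ee_pos: [400.1, 262.8, -0.7]
tool_rot: [-2.029, -2.397, 0.003]
contact_force: [0.5, 0.3, -3.0]
grip_width: 18.2
grasp_force: 49.5
```

```bash
python3 plan.py 397.7 262.4 -15.5 9.4
```

```text
now [400.1 262.8  -0.7] head y 9.5 tilt [-0.002 -0.001 -1.   ] t 8.05 q6 0.32 w 18.2
dx 0.000 dy -0.008 dz 0.049 twist 0.002  rows>=0.2
```

Call:
move_arm(steps=[{"fingers":1,"dx":0,"dy":-0.006,"dz":0.02,"twist":0},{"fingers":1,"dx":0,"dy":-0.006,"dz":0.035,"twist":0},{"fingers":1,"dx":0,"dy":-0.006,"dz":0.049,"twist":0},{"fingers":1,"dx":0,"dy":-0.006,"dz":0.049,"twist":0}])

```text
clock: 8.55
ee_pos: [398.7, 262.9, -14.6]
tool_rot: [-2.03, -2.398, 0.0]
contact_force: [-0.0, -0.1, -3.8]
grip_width: 18.0
grasp_force: 49.5
```

Call:
move_arm(steps=[{"fingers":0.65,"dx":0,"dy":0,"dz":0,"twist":0},{"fingers":0.65,"dx":0,"dy":0,"dz":0,"twist":0},{"fingers":0.65,"dx":0,"dy":0,"dz":0,"twist":0}])

```text
clock: 8.93
ee_pos: [399.4, 263.3, -14.1]
tool_rot: [2.029, 2.398, 0.002]
contact_force: [-0.1, -0.6, 0.4]
grip_width: 29.9
grasp_force: 0.0
```

Call:
move_arm(steps=[{"fingers":0.65,"dx":0,"dy":0,"dz":-0.15,"twist":0},{"fingers":0.65,"dx":0,"dy":0,"dz":-0.3,"twist":0},{"fingers":0,"dx":0,"dy":0,"dz":-0.5,"twist":0},{"fingers":0,"dx":0,"dy":0,"dz":-0.5,"twist":0}])

```text
clock: 9.43
ee_pos: [403.5, 265.5, 141.3]
tool_rot: [2.027, 2.394, 0.019]
contact_force: [0.3, 1.0, -0.9]
grip_width: 65.1
grasp_force: 0.0
```

```bash
python3 - <<'E'
from h import *
s=telemetry.get_obs();print(s['ee_pos'].round(1))
K,M=w2c('wrist');p,d=read_camera('wrist');X=cloud(K,M,d);cv2.imwrite('pics/w5.png',p)
m=(np.hypot(X[...,0]-412,X[...,1]-265)<72)&(X[...,2]>23)&(X[...,2]<55)&(d>0)
q=X[m];print(len(q),np.percentile(q[:,2],[50,98]),cv2.minAreaRect(q[:,:2].astype(np.float32)))
E
python3 plan.py 634.5 -76.8 130 92
```

```text
[403.5 265.5 141.3]
3276 [32.89491196 39.53326755] ((413.74615478515625, 264.49072265625), (66.35601043701172, 120.72109985351562), 8.260465621948242)
now [401.2 264.2 138.5] head y 9.5 tilt [ 0.006  0.003 -1.   ] t 9.47 q6 0.33 w 72.5
dx -0.907 dy 0.420 dz 0.021 twist -1.000  rows>=4.8
dx -0.355 dy -0.130 dz 0.008 twist -0.833  rows>=3.5
```

View pics/w5.png

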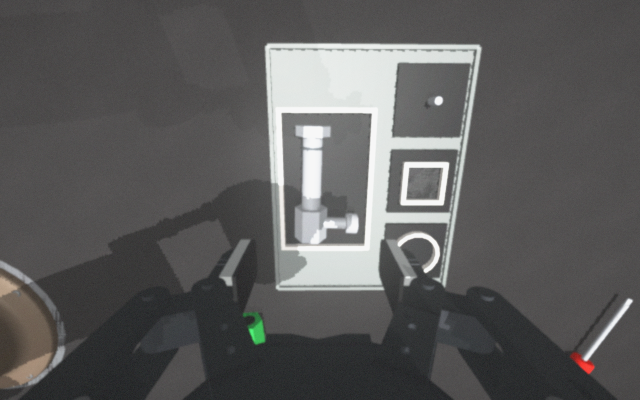

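The body lies flat in the pocket at (312,190) with its port at (345,222), both inside the walls. Next is the nut: its flats face about 2°, 62° and 122°, so the fingers close along 2°.

```bash
python3 plan.py 634.5 -76.8 100 2
```

```text
now [401.2 264.2 138.5] head y 9.5 tilt [ 0.006  0.003 -1.   ] t 9.47 q6 0.33 w 72.5
dx -0.904 dy 0.418 dz 0.093 twist 0.167  rows>=4.8
dx -0.322 dy 0.204 dz 0.036 twist -0.000  rows>=1.8
```

Call:
move_arm(steps=[{"fingers":0,"dx":-0.904,"dy":0.418,"dz":0,"twist":0.16},{"fingers":0,"dx":-0.904,"dy":0.418,"dz":0,"twist":0.16},{"fingers":0,"dx":-0.904,"dy":0.418,"dz":0,"twist":0.16},{"fingers":0,"dx":-0.904,"dy":0.418,"dz":0,"twist":0.16},{"fingers":0,"dx":-0.904,"dy":0.418,"dz":0,"twist":0.16}])

```text
clock: 10.1
ee_pos: [566.9, 14.0, 133.3]
tool_rot: [-2.176, -2.262, 0.003]
contact_force: [-0.2, 0.0, 0.9]
grip_width: 85.7
grasp_force: 0.0
```

Call:
move_arm(steps=[{"fingers":0,"dx":-0.322,"dy":0.204,"dz":0.12,"twist":0},{"fingers":0,"dx":-0.322,"dy":0.204,"dz":0.12,"twist":0},{"fingers":0,"dx":-0.322,"dy":0.204,"dz":0.12,"twist":0},{"fingers":0,"dx":-0.322,"dy":0.204,"dz":0.12,"twist":0}])

```text
clock: 10.6
ee_pos: [630.4, -77.4, 97.2]
tool_rot: [-2.174, -2.262, 0.003]
contact_force: [-0.7, 0.6, -0.5]
grip_width: 85.3
grasp_force: 0.0
```

```bash
python3 wl.py w6 634.5 -76.8 32 20; python3 plan.py 634.5 -76.8 -27 2
```

```text
bench z -1.304948432694374
n 1121 ztop 35.9
rect ((634.9180297851562, -76.79533386230469), (41.09423828125, 36.498382568359375), 33.0445442199707)
top 4 877 [634.8 -76.1] ((634.9295654296875, -76.81202697753906), (41.08653259277344, 36.44670867919922), 32.166961669921875)
top 8 966 [634.8 -76. ] ((634.9263916015625, -76.80774688720703), (41.092262268066406, 36.46492385864258), 32.68593978881836)
top 15 1107 [634.8 -75.8] ((634.9180297851562, -76.79533386230469), (41.09423828125, 36.498382568359375), 33.0445442199707)
now [630.7 -76.8  98.1] head y 2.3 tilt [-0.003  0.001 -1.   ] t 10.65 q6 -0.23 w 85.3
dx -0.001 dy 0.014 dz 0.417 twist 0.007  rows>=2.0
```

View pics/w6.png

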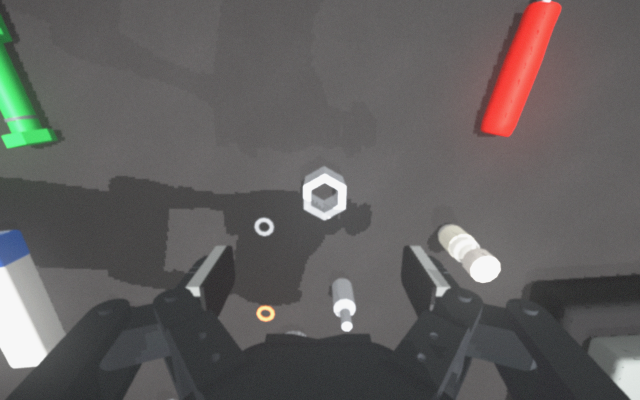

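The nut is at (324,193) with its flats facing the pads and nothing in the fingers' way. Descending.

Call:
move_arm(steps=[{"fingers":0,"dx":0,"dy":0.012,"dz":0.18,"twist":0},{"fingers":0,"dx":0,"dy":0.012,"dz":0.3,"twist":0},{"fingers":0,"dx":0,"dy":0.012,"dz":0.37,"twist":0},{"fingers":0,"dx":0,"dy":0.012,"dz":0.415,"twist":0},{"fingers":0,"dx":0,"dy":0.012,"dz":0.415,"twist":0}])

```text
clock: 11.28
ee_pos: [635.7, -77.2, -25.2]
tool_rot: [-2.175, -2.266, 0.001]
contact_force: [0.3, 0.3, 0.6]
grip_width: 85.1
grasp_force: 0.0
```

Call:
move_arm(steps=[{"fingers":1,"dx":0,"dy":0,"dz":0,"twist":0},{"fingers":1,"dx":0,"dy":0,"dz":0,"twist":0},{"fingers":1,"dx":0,"dy":0,"dz":0,"twist":0},{"fingers":1,"dx":0,"dy":0,"dz":0,"twist":0}], newtons=40)

```text
clock: 11.78
ee_pos: [637.1, -78.0, -23.8]
tool_rot: [2.175, 2.264, 0.002]
contact_force: [0.5, -0.1, 3.4]
grip_width: 35.3
grasp_force: 41.3
```

Call:
move_arm(steps=[{"fingers":1,"dx":0,"dy":0,"dz":-0.1,"twist":0},{"fingers":1,"dx":0,"dy":0,"dz":-0.3,"twist":0},{"fingers":1,"dx":0,"dy":0,"dz":-0.4,"twist":0},{"fingers":1,"dx":0,"dy":0,"dz":-0.4,"twist":0}])

```text
clock: 12.28
ee_pos: [638.5, -78.2, 98.1]
tool_rot: [2.173, 2.262, 0.006]
contact_force: [0.9, 0.2, -2.1]
grip_width: 35.5
grasp_force: 40.8
```

```bash
python3 plan.py 503.5 364.8 93 9.4
```

```text
now [638.5 -78.2  98.1] head y 2.3 tilt [ 0.007 -0.001 -1.   ] t 12.28 q6 -0.23 w 35.5
dx 0.967 dy -0.253 dz 0.008 twist -0.158  rows>=4.8
dx 0.539 dy -0.072 dz 0.004 twist -0.000  rows>=2.6
```

Call:
move_arm(steps=[{"fingers":1,"dx":0.967,"dy":-0.253,"dz":0,"twist":-0.16},{"fingers":1,"dx":0.967,"dy":-0.253,"dz":0,"twist":-0.16},{"fingers":1,"dx":0.967,"dy":-0.253,"dz":0,"twist":-0.16},{"fingers":1,"dx":0.967,"dy":-0.253,"dz":0,"twist":-0.16},{"fingers":1,"dx":0.967,"dy":-0.253,"dz":0,"twist":-0.16}])

```text
clock: 12.9
ee_pos: [545.1, 210.6, 91.9]
tool_rot: [-2.027, -2.396, 0.007]
contact_force: [1.1, -1.1, -0.9]
grip_width: 35.1
grasp_force: 40.7
```

Call:
move_arm(steps=[{"fingers":1,"dx":0.539,"dy":-0.072,"dz":0,"twist":0},{"fingers":1,"dx":0.539,"dy":-0.072,"dz":0,"twist":0},{"fingers":1,"dx":0.539,"dy":-0.072,"dz":0,"twist":0},{"fingers":1,"dx":0.539,"dy":-0.072,"dz":0,"twist":0},{"fingers":1,"dx":0.539,"dy":-0.072,"dz":0,"twist":0}])

```text
clock: 13.52
ee_pos: [498.9, 363.7, 92.6]
tool_rot: [-2.029, -2.398, 0.007]
contact_force: [-0.2, 0.1, -1.0]
grip_width: 35.4
grasp_force: 40.7
```

```bash
python3 - <<'E'
from h import *
K,M=w2c('wrist');s=telemetry.get_obs();p,d=read_camera('wrist');X=cloud(K,M,d)
g=X-s['ee_pos'];q=g[(np.hypot(g[...,0],g[...,1])<28)&(g[...,2]>35)&(g[...,2]<62)&(p.min(2)>100)&(d>0)]
print(len(q),q.min(0).round(),q.max(0).round(),q.mean(0).round(1))
q=X[(np.hypot(X[...,0]-503,X[...,1]-365)<20)&(X[...,2]>20)&(X[...,2]<36)&(d>0)];print('post',len(q),q.mean(0) if len(q) else 0)
E
python3 plan.py 503.5 364.8 0 9.4
```

```text
6131 [-27. -19.  35.] [24. 23. 62.] [-1.4  3.9 52.6]
post 80 [503.46471732 365.76039118  27.25543871]
now [499.5 363.4  93. ] head y 9.5 tilt [-0.003 -0.002 -1.   ] t 13.57 q6 0.39 w 35.4
dx 0.003 dy 0.015 dz 0.310 twist 0.002  rows>=1.5
```

Call:
move_arm(steps=[{"fingers":1,"dx":0.004,"dy":0.015,"dz":0.1,"twist":0},{"fingers":1,"dx":0.004,"dy":0.015,"dz":0.2,"twist":0},{"fingers":1,"dx":0.004,"dy":0.015,"dz":0.24,"twist":0},{"fingers":1,"dx":0.004,"dy":0.015,"dz":0.24,"twist":0}])

```text
clock: 14.08
ee_pos: [504.1, 365.4, 21.8]
tool_rot: [-2.031, -2.396, 0.004]
contact_force: [-1.0, -0.5, -0.8]
grip_width: 35.4
grasp_force: 40.8
```

```bash
python3 plan.py 503.5 365 -12.5 9.4
```

```text
now [504.1 365.4  21.8] head y 9.4 tilt [-0.002 -0.002 -1.   ] t 14.07 q6 0.39 w 35.4
dx -0.001 dy -0.002 dz 0.114 twist 0.001  rows>=0.5
```

Call:
move_arm(steps=[{"fingers":1,"dx":0,"dy":0,"dz":0.05,"twist":0},{"fingers":1,"dx":0,"dy":0,"dz":0.09,"twist":0},{"fingers":1,"dx":0,"dy":0,"dz":0.113,"twist":0},{"fingers":1,"dx":0,"dy":0,"dz":0.113,"twist":0},{"fingers":1,"dx":0,"dy":0,"dz":0.113,"twist":0}])

```text
clock: 14.7
ee_pos: [505.0, 367.2, -10.7]
tool_rot: [2.029, 2.398, 0.001]
contact_force: [0.7, 0.6, -1.5]
grip_width: 35.5
grasp_force: 40.8
```

Call:
move_arm(steps=[{"fingers":0.35,"dx":0,"dy":0,"dz":0,"twist":0},{"fingers":0.35,"dx":0,"dy":0,"dz":0,"twist":0},{"fingers":0.35,"dx":0,"dy":0,"dz":0,"twist":0}])

```text
clock: 15.08
ee_pos: [505.0, 367.2, -10.5]
tool_rot: [2.03, 2.398, 0.001]
contact_force: [0.3, 0.1, 0.3]
grip_width: 55.7
grasp_force: 0.0
```

Call:
move_arm(steps=[{"fingers":0.35,"dx":0,"dy":0,"dz":-0.15,"twist":0},{"fingers":0.35,"dx":0,"dy":0,"dz":-0.3,"twist":0},{"fingers":0,"dx":0,"dy":0,"dz":-0.5,"twist":0},{"fingers":0,"dx":0,"dy":0,"dz":-0.5,"twist":0}])

```text
clock: 15.58
ee_pos: [509.3, 369.9, 146.4]
tool_rot: [2.027, 2.395, 0.021]
contact_force: [0.1, -0.3, -0.3]
grip_width: 85.0
grasp_force: 0.0
```

```bash
python3 wl.py w7 503.5 365 32 24;  python3 plan.py 660 -187.5 120 2
```

```text
bench z None
n 941 ztop 45.9
rect ((503.4040832519531, 368.47515869140625), (35.713199615478516, 40.73560333251953), 8.987495422363281)
top 4 645 [503.6 368.6] ((503.70965576171875, 368.2856750488281), (34.996681213378906, 40.29150390625), 9.473418235778809)
top 8 702 [503.7 368.7] ((503.7458190917969, 368.52886962890625), (35.00477600097656, 40.737327575683594), 9.033100128173828)
top 15 794 [503.6 368.9] ((503.59405517578125, 368.5052185058594), (35.328433990478516, 40.73560333251953), 8.987495422363281)
now [507.1 368.5 143.1] head y 9.5 tilt [ 0.007  0.004 -1.   ] t 15.62 q6 0.39 w 85.1
dx -0.994 dy 0.102 dz 0.038 twist 0.167  rows>=4.8
dx -0.898 dy 0.213 dz 0.035 twist -0.000  rows>=4.4
```

The nut is fully down, with its top at 45.9 and its centre 3 mm from the post. Next is the nozzle. I'll grip it higher, with tips about 14 mm above its base, so the fingers clear the well walls.

Call:
move_arm(steps=[{"fingers":0,"dx":-0.99,"dy":0.1,"dz":0,"twist":0.16},{"fingers":0,"dx":-0.99,"dy":0.1,"dz":0,"twist":0.16},{"fingers":0,"dx":-0.99,"dy":0.1,"dz":0,"twist":0.16},{"fingers":0,"dx":-0.99,"dy":0.1,"dz":0,"twist":0.16},{"fingers":0,"dx":-0.99,"dy":0.1,"dz":0,"twist":0.16}])

```text
clock: 16.25
ee_pos: [582.1, 76.4, 137.1]
tool_rot: [-2.176, -2.263, 0.004]
contact_force: [0.5, -0.3, 0.8]
grip_width: 85.2
grasp_force: 0.0
```

Call:
move_arm(steps=[{"fingers":0,"dx":-0.9,"dy":0.213,"dz":0.04,"twist":0},{"fingers":0,"dx":-0.9,"dy":0.213,"dz":0.04,"twist":0},{"fingers":0,"dx":-0.9,"dy":0.213,"dz":0.04,"twist":0},{"fingers":0,"dx":-0.9,"dy":0.213,"dz":0.04,"twist":0},{"fingers":0,"dx":-0.9,"dy":0.213,"dz":0.04,"twist":0}])

```text
clock: 16.88
ee_pos: [657.0, -191.4, 124.7]
tool_rot: [-2.178, -2.26, 0.003]
contact_force: [-0.6, 0.4, 0.2]
grip_width: 85.6
grasp_force: 0.0
```

```bash
python3 wl.py w8 660 -187.5 28 6; python3 plan.py 660 -187.5 -21 2
```

```text
bench z -1.3032118692543122
n 520 ztop 60.1
rect ((659.0613403320312, -188.1418914794922), (20.792280197143555, 19.780515670776367), 1.072729468345642)
top 4 97 [ 659.4 -188.5] ((659.5485229492188, -188.96363830566406), (8.693968772888184, 9.617002487182617), 2.305246114730835)
top 8 111 [ 659.4 -188.1] ((659.3120727539062, -188.8367919921875), (9.277946472167969, 9.167142868041992), 65.33234405517578)
top 15 131 [ 659.3 -187.6] ((659.581298828125, -188.9036102294922), (8.83626937866211, 9.752450942993164), 2.9236745834350586)
now [ 657.7 -193.9  124.8] head y 2.1 tilt [-0.002 -0.002 -1.   ] t 16.93 q6 -0.38 w 85.5
dx 0.022 dy 0.009 dz 0.486 twist 0.002  rows>=2.3
```

View pics/w8.png

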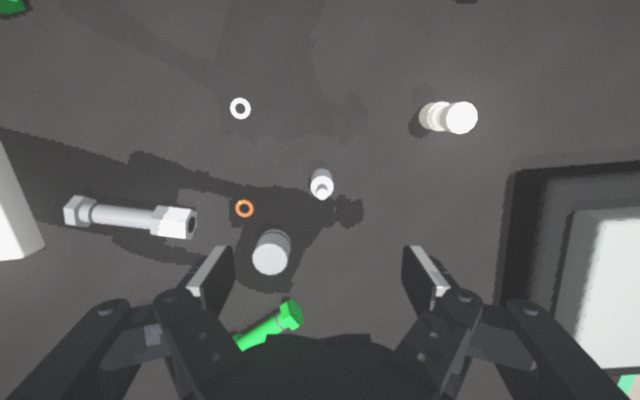

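The nozzle is at (321,184). The plug (270,250) and the washer (244,208) are clear of the fingertips at that height.

Call:
move_arm(steps=[{"fingers":0,"dx":0.018,"dy":0.006,"dz":0.1,"twist":0},{"fingers":0,"dx":0.018,"dy":0.006,"dz":0.15,"twist":0},{"fingers":0,"dx":0.018,"dy":0.006,"dz":0.15,"twist":0}])

```text
clock: 17.3
ee_pos: [657.3, -181.0, 79.3]
tool_rot: [-2.171, -2.263, 0.004]
contact_force: [0.7, 0.9, 0.6]
grip_width: 85.5
grasp_force: 0.0
```

```bash
python3 plan.py 659.5 -188.7 -21 2
```

```text
now [ 657.3 -181.    79.3] head y 2.4 tilt [-0.005  0.002 -1.   ] t 17.3 q6 -0.37 w 85.5
dx -0.027 dy 0.008 dz 0.334 twist 0.008  rows>=1.6
```

Call:
move_arm(steps=[{"fingers":0,"dx":0,"dy":0,"dz":0.1,"twist":0},{"fingers":0,"dx":0,"dy":0,"dz":0.1,"twist":0},{"fingers":0,"dx":0,"dy":0,"dz":0.1,"twist":0},{"fingers":0,"dx":0,"dy":0,"dz":0.1,"twist":0}])

```text
clock: 17.8
ee_pos: [660.9, -183.1, 54.0]
tool_rot: [2.174, 2.264, 0.002]
contact_force: [-0.1, 0.6, -0.9]
grip_width: 85.3
grasp_force: 0.0
```

```bash
python3 plan.py 659.5 -188.7 -21 2;python3 wl.py w9 660 -187.5 28 6; python3 plan.py 659.5 -188.7 -21 2
```

```text
now [ 660.9 -183.1   54. ] head y 2.3 tilt [ 0.003 -0.001 -1.   ] t 17.8 q6 -0.37 w 85.3
dx -0.018 dy -0.006 dz 0.250 twist 0.007  rows>=1.2
bench z -1.2919324712558762
n 1050 ztop 60.2
rect ((659.245361328125, -187.3619384765625), (21.370912551879883, 19.059730529785156), 1.3924318552017212)
top 4 179 [ 659.4 -188. ] ((659.530517578125, -188.36492919921875), (8.858817100524902, 9.780268669128418), 85.03990173339844)
top 8 214 [ 659.4 -187.6] ((659.3863525390625, -188.610107421875), (9.406003952026367, 9.442362785339355), 17.432254791259766)
top 15 273 [ 659.4 -187. ] ((659.543701171875, -188.38185119628906), (9.230167388916016, 9.73326587677002), 73.5657958984375)
now [ 660.8 -183.1   53.8] head y 2.3 tilt [ 0.003 -0.001 -1.   ] t 17.85 q6 -0.37 w 85.3
dx -0.018 dy -0.006 dz 0.249 twist 0.007  rows>=1.2
```

Call:
move_arm(steps=[{"fingers":0,"dx":-0.017,"dy":-0.004,"dz":0.1,"twist":0},{"fingers":0,"dx":-0.017,"dy":-0.004,"dz":0.18,"twist":0},{"fingers":0,"dx":-0.017,"dy":-0.004,"dz":0.24,"twist":0},{"fingers":0,"dx":-0.017,"dy":-0.004,"dz":0.25,"twist":0},{"fingers":0,"dx":-0.017,"dy":-0.004,"dz":0.25,"twist":0}])

```text
clock: 18.48
ee_pos: [658.8, -187.8, -23.0]
tool_rot: [2.176, 2.266, 0.0]
contact_force: [0.8, -0.6, -0.2]
grip_width: 85.6
grasp_force: 0.0
```

Call:
move_arm(steps=[{"fingers":1,"dx":0,"dy":0,"dz":0,"twist":0},{"fingers":1,"dx":0,"dy":0,"dz":0,"twist":0},{"fingers":1,"dx":0,"dy":0,"dz":0,"twist":0},{"fingers":1,"dx":0,"dy":0,"dz":0,"twist":0},{"fingers":1,"dx":0,"dy":0,"dz":0,"twist":0}], newtons=35)

```text
clock: 19.1
ee_pos: [659.1, -188.1, -22.3]
tool_rot: [2.176, 2.265, 0.001]
contact_force: [-0.3, 0.4, 3.2]
grip_width: 20.7
grasp_force: 34.5
```

Call:
move_arm(steps=[{"fingers":1,"dx":0,"dy":0,"dz":-0.1,"twist":0},{"fingers":1,"dx":0,"dy":0,"dz":-0.3,"twist":0},{"fingers":1,"dx":0,"dy":0,"dz":-0.4,"twist":0},{"fingers":1,"dx":0,"dy":0,"dz":-0.4,"twist":0}])

```text
clock: 19.6
ee_pos: [661.2, -188.8, 100.7]
tool_rot: [2.172, 2.261, 0.004]
contact_force: [-0.3, 0.1, -1.1]
grip_width: 21.2
grasp_force: 34.4
```

```bash
python3 plan.py 517.3 281 102 9.4
```

```text
now [ 661.2 -188.8  100.7] head y 2.3 tilt [ 0.007 -0.002 -1.   ] t 19.6 q6 -0.38 w 21.2
dx 0.967 dy -0.254 dz -0.007 twist -0.158  rows>=4.8
dx 0.632 dy -0.085 dz -0.004 twist -0.000  rows>=3.1
```

Call:
move_arm(steps=[{"fingers":1,"dx":0.967,"dy":-0.254,"dz":0,"twist":-0.16},{"fingers":1,"dx":0.967,"dy":-0.254,"dz":0,"twist":-0.16},{"fingers":1,"dx":0.967,"dy":-0.254,"dz":0,"twist":-0.16},{"fingers":1,"dx":0.967,"dy":-0.254,"dz":0,"twist":-0.16},{"fingers":1,"dx":0.967,"dy":-0.254,"dz":0,"twist":-0.16}])

```text
clock: 20.23
ee_pos: [567.4, 100.9, 94.2]
tool_rot: [-2.026, -2.396, 0.005]
contact_force: [-0.0, -0.8, -0.8]
grip_width: 20.6
grasp_force: 34.5
```

Call:
move_arm(steps=[{"fingers":1,"dx":0.632,"dy":-0.085,"dz":0,"twist":0},{"fingers":1,"dx":0.632,"dy":-0.085,"dz":0,"twist":0},{"fingers":1,"dx":0.632,"dy":-0.085,"dz":0,"twist":0},{"fingers":1,"dx":0.632,"dy":-0.085,"dz":0.1,"twist":0},{"fingers":1,"dx":0.632,"dy":-0.085,"dz":0.2,"twist":0}])

```text
clock: 20.85
ee_pos: [511.9, 282.4, 34.2]
tool_rot: [-2.025, -2.4, 0.005]
contact_force: [-0.2, -0.7, -0.9]
grip_width: 20.7
grasp_force: 34.5
```

Call:
move_arm(steps=[{"fingers":1,"dx":0,"dy":0,"dz":0,"twist":0},{"fingers":1,"dx":0,"dy":0,"dz":0,"twist":0},{"fingers":1,"dx":0,"dy":0,"dz":0,"twist":0}])

```text
clock: 21.22
ee_pos: [515.5, 281.8, 38.2]
tool_rot: [2.03, 2.397, 0.003]
contact_force: [0.1, -0.7, -0.3]
grip_width: 20.7
grasp_force: 34.5
```

```bash
python3 plan.py 517.3 281 -11.5 9.4
python3 - <<'E'
from h import *
K,M=w2c('wrist');s=telemetry.get_obs();p,d=read_camera('wrist');X=cloud(K,M,d);cv2.imwrite('pics/w10.png',p)
g=X-s['ee_pos'];q=g[(np.hypot(g[...,0],g[...,1])<14)&(g[...,2]>72)&(g[...,2]<90)&(p.min(2)>80)&(d>0)]
print(len(q),q.min(0).round(1) if len(q) else 0,q.max(0).round(1) if len(q) else 0)
E
```

```text
now [515.5 281.8  38.2] head y 9.5 tilt [ 0.002  0.001 -1.   ] t 21.23 q6 0.26 w 20.7
dx -0.004 dy 0.005 dz 0.166 twist 0.002  rows>=0.8
755 [-6.  -6.5 72. ] [12.2  4.9 83.7]
```

Call:
move_arm(steps=[{"fingers":1,"dx":-0.003,"dy":0.005,"dz":0.06,"twist":0},{"fingers":1,"dx":-0.003,"dy":0.005,"dz":0.12,"twist":0},{"fingers":1,"dx":-0.003,"dy":0.005,"dz":0.15,"twist":0},{"fingers":1,"dx":-0.003,"dy":0.005,"dz":0.166,"twist":0},{"fingers":1,"dx":-0.003,"dy":0.005,"dz":0.166,"twist":0}])

```text
clock: 21.9
ee_pos: [514.9, 280.5, -12.3]
tool_rot: [-2.029, -2.397, 0.005]
contact_force: [-2.7, -2.7, 5.8]
grip_width: 21.1
grasp_force: 35.1
```

Call:
move_arm(steps=[{"fingers":0.45,"dx":0,"dy":0,"dz":0,"twist":0},{"fingers":0.45,"dx":0,"dy":0,"dz":0,"twist":0},{"fingers":0.45,"dx":0,"dy":0,"dz":0,"twist":0}])

```text
clock: 22.28
ee_pos: [516.1, 281.2, -12.8]
tool_rot: [2.03, 2.398, 0.0]
contact_force: [-1.0, 0.7, -0.8]
grip_width: 46.8
grasp_force: 0.0
```

Call:
move_arm(steps=[{"fingers":0.45,"dx":0,"dy":0,"dz":-0.15,"twist":0},{"fingers":0.45,"dx":0,"dy":0,"dz":-0.3,"twist":0},{"fingers":0,"dx":0,"dy":0,"dz":-0.5,"twist":0},{"fingers":0,"dx":0,"dy":0,"dz":-0.5,"twist":0},{"fingers":0,"dx":0,"dy":0,"dz":-0.5,"twist":0}])

```text
clock: 22.9
ee_pos: [515.7, 280.9, 137.1]
tool_rot: [-2.03, -2.398, 0.0]
contact_force: [-0.1, -0.2, -0.5]
grip_width: 85.6
grasp_force: 0.0
```

```bash
python3 wl.py w11 517.3 281 22 23;  python3 plan.py 455.8 -373.5 130 20
```

```text
bench z None
n 488 ztop 70.2
rect ((513.9752197265625, 280.67938232421875), (21.595325469970703, 19.339048385620117), 9.131608009338379)
top 4 99 [514.1 280.1] ((514.137939453125, 279.84625244140625), (9.226371765136719, 9.422727584838867), 45.17285919189453)
top 8 112 [514.1 280.5] ((514.137939453125, 279.84625244140625), (9.226371765136719, 9.422727584838867), 45.17285919189453)
top 15 136 [514. 281.] ((514.1483154296875, 279.9299011230469), (9.25568962097168, 9.522953033447266), 41.62040710449219)
now [514.7 280.5 135.8] head y 9.5 tilt [-0.003 -0.001 -1.   ] t 22.95 q6 0.26 w 85.4
dx -0.967 dy -0.253 dz 0.010 twist -0.233  rows>=4.8
dx -0.905 dy -0.425 dz 0.010 twist -0.000  rows>=4.8
dx -0.171 dy -0.080 dz 0.002 twist -0.000  rows>=0.9
```

The nozzle is down in the well: its top rose exactly 10 mm and it is 3 mm off centre. Next is the solenoid.

Call:
move_arm(steps=[{"fingers":0,"dx":-0.95,"dy":-0.25,"dz":0,"twist":0},{"fingers":0,"dx":-0.95,"dy":-0.25,"dz":0,"twist":0},{"fingers":0,"dx":-0.95,"dy":-0.25,"dz":0,"twist":0},{"fingers":0,"dx":-0.95,"dy":-0.25,"dz":0,"twist":0},{"fingers":0,"dx":-0.95,"dy":-0.25,"dz":0,"twist":0}])

```text
clock: 23.58
ee_pos: [486.5, -14.5, 134.9]
tool_rot: [-2.029, -2.394, 0.005]
contact_force: [0.2, -0.2, 0.7]
grip_width: 85.3
grasp_force: 0.0
```

Call:
move_arm(steps=[{"fingers":0,"dx":-0.95,"dy":-0.25,"dz":0,"twist":0},{"fingers":0,"dx":-0.95,"dy":-0.25,"dz":0,"twist":0},{"fingers":0,"dx":-0.95,"dy":-0.25,"dz":0,"twist":0},{"fingers":0,"dx":-0.95,"dy":-0.25,"dz":0,"twist":0},{"fingers":0,"dx":-0.95,"dy":-0.25,"dz":0,"twist":0}])

```text
clock: 24.2
ee_pos: [460.1, -307.4, 134.7]
tool_rot: [-2.029, -2.393, 0.0]
contact_force: [0.9, -0.1, 0.5]
grip_width: 85.2
grasp_force: 0.0
```

Call:
move_arm(steps=[{"fingers":0,"dx":-0.22,"dy":-0.05,"dz":0.1,"twist":0},{"fingers":0,"dx":-0.22,"dy":-0.05,"dz":0.15,"twist":0},{"fingers":0,"dx":-0.22,"dy":-0.05,"dz":0.15,"twist":0},{"fingers":0,"dx":-0.22,"dy":-0.05,"dz":0.15,"twist":0},{"fingers":0,"dx":-0.22,"dy":-0.05,"dz":0.15,"twist":0}])

```text
clock: 24.82
ee_pos: [459.0, -372.4, 93.1]
tool_rot: [2.027, 2.399, 0.0]
contact_force: [0.6, -0.1, -0.1]
grip_width: 85.7
grasp_force: 0.0
```

```bash
python3 wl.py w12 456 -373.7 28 6; python3 plan.py 456 -373.7 40
```

```text
bench z -1.3372409456314358
n 1187 ztop 60.6
rect ((455.3029479980469, -374.0780029296875), (26.69696044921875, 26.92275047302246), 73.9481201171875)
top 4 67 [ 455.7 -374.6] ((455.47406005859375, -375.0492858886719), (18.36654281616211, 4.374386787414551), 60.34921646118164)
top 8 89 [ 455.5 -374.5] ((455.4934997558594, -375.01513671875), (18.445093154907227, 4.374386787414551), 60.34921646118164)
top 15 809 [ 455.6 -374.3] ((455.7162170410156, -374.7485656738281), (25.63670539855957, 25.75762367248535), 73.9481201171875)
now [ 459.1 -372.6   93.3] head y 9.6 tilt [ 0.001 -0.001 -1.   ] t 24.88 q6 -0.92 w 85.5
dx -0.002 dy -0.011 dz 0.178 twist 0.000  rows>=0.9
```

View pics/w12.png

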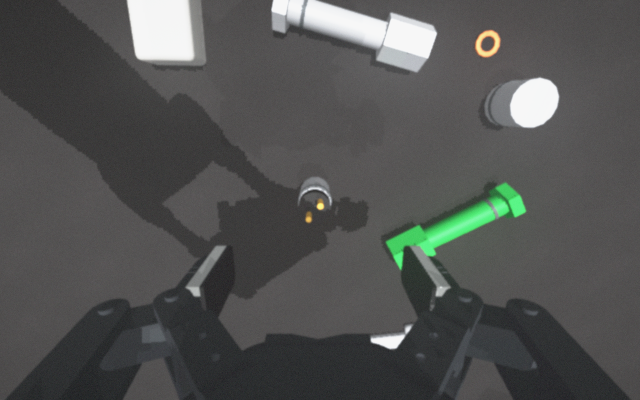

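The solenoid stands at (315,195) with its pins visible. The green body at (405,245) is just outside the right finger, so I'll descend with the fingers partly closed.

Call:
move_arm(steps=[{"fingers":0.3,"dx":-0.005,"dy":-0.012,"dz":0.05,"twist":0},{"fingers":0.3,"dx":-0.005,"dy":-0.012,"dz":0.15,"twist":0},{"fingers":0.3,"dx":-0.005,"dy":-0.012,"dz":0.25,"twist":0},{"fingers":0.3,"dx":-0.005,"dy":-0.012,"dz":0.34,"twist":0},{"fingers":0.3,"dx":-0.005,"dy":-0.012,"dz":0.385,"twist":0}])

```text
clock: 25.5
ee_pos: [453.5, -374.1, -25.4]
tool_rot: [-2.027, -2.395, -0.0]
contact_force: [0.1, -0.1, 0.5]
grip_width: 59.7
grasp_force: 0.0
```

Call:
move_arm(steps=[{"fingers":0.3,"dx":0,"dy":0,"dz":0,"twist":0},{"fingers":1,"dx":0,"dy":0,"dz":0,"twist":0},{"fingers":1,"dx":0,"dy":0,"dz":0,"twist":0},{"fingers":1,"dx":0,"dy":0,"dz":0,"twist":0},{"fingers":1,"dx":0,"dy":0,"dz":0,"twist":0}], newtons=40)

```text
clock: 26.12
ee_pos: [456.1, -376.6, -21.7]
tool_rot: [2.028, 2.396, -0.0]
contact_force: [-0.4, 0.7, 5.4]
grip_width: 26.9
grasp_force: 39.6
```

Call:
move_arm(steps=[{"fingers":1,"dx":0,"dy":0,"dz":-0.1,"twist":0},{"fingers":1,"dx":0,"dy":0,"dz":-0.3,"twist":0},{"fingers":1,"dx":0,"dy":0,"dz":-0.45,"twist":0},{"fingers":1,"dx":0,"dy":0,"dz":-0.45,"twist":0}])

```text
clock: 26.62
ee_pos: [457.7, -378.2, 116.6]
tool_rot: [2.023, 2.391, -0.001]
contact_force: [0.6, -0.2, -0.7]
grip_width: 27.0
grasp_force: 39.5
```

```bash
python3 plan.py 530.8 196.8 112 9.4
```

```text
now [ 457.7 -378.2  116.6] head y 9.5 tilt [ 0.007 -0.007 -1.   ] t 26.62 q6 -0.93 w 27.0
dx 0.958 dy 0.288 dz 0.002 twist 0.002  rows>=4.8
dx 0.893 dy 0.267 dz 0.002 twist -0.000  rows>=4.5
```

Call:
move_arm(steps=[{"fingers":1,"dx":0.958,"dy":0.288,"dz":0,"twist":0},{"fingers":1,"dx":0.958,"dy":0.288,"dz":0,"twist":0},{"fingers":1,"dx":0.958,"dy":0.288,"dz":0,"twist":0},{"fingers":1,"dx":0.958,"dy":0.288,"dz":0,"twist":0},{"fingers":1,"dx":0.958,"dy":0.288,"dz":0,"twist":0}])

```text
clock: 27.25
ee_pos: [490.7, -75.1, 109.8]
tool_rot: [-2.027, -2.396, 0.002]
contact_force: [1.2, 0.4, -0.8]
grip_width: 27.4
grasp_force: 39.5
```

Call:
move_arm(steps=[{"fingers":1,"dx":0.89,"dy":0.267,"dz":0,"twist":0},{"fingers":1,"dx":0.89,"dy":0.267,"dz":0,"twist":0},{"fingers":1,"dx":0.89,"dy":0.267,"dz":0,"twist":0},{"fingers":1,"dx":0.89,"dy":0.267,"dz":0,"twist":0},{"fingers":1,"dx":0.89,"dy":0.267,"dz":0,"twist":0}])

```text
clock: 27.88
ee_pos: [525.9, 201.6, 109.7]
tool_rot: [-2.025, -2.399, 0.004]
contact_force: [1.0, -0.6, -1.5]
grip_width: 27.0
grasp_force: 39.6
```

Call:
move_arm(steps=[{"fingers":1,"dx":0,"dy":0,"dz":0.15,"twist":0},{"fingers":1,"dx":0,"dy":0,"dz":0.25,"twist":0},{"fingers":1,"dx":0,"dy":0,"dz":0.25,"twist":0},{"fingers":1,"dx":0,"dy":0,"dz":0.25,"twist":0}])

```text
clock: 28.38
ee_pos: [527.6, 198.6, 36.7]
tool_rot: [-2.03, -2.397, 0.001]
contact_force: [-0.3, 0.7, -1.0]
grip_width: 27.0
grasp_force: 39.7
```

```bash
python3 plan.py 530.8 195.5 -11 9.4
```

```text
now [527.6 198.6  36.7] head y 9.5 tilt [-0. -0. -1.] t 28.38 q6 0.12 w 27.0
dx -0.012 dy 0.009 dz 0.159 twist 0.002  rows>=0.8
```

Call:
move_arm(steps=[{"fingers":1,"dx":-0.011,"dy":0.008,"dz":0.04,"twist":0},{"fingers":1,"dx":-0.011,"dy":0.008,"dz":0.1,"twist":0},{"fingers":1,"dx":-0.011,"dy":0.008,"dz":0.14,"twist":0},{"fingers":1,"dx":-0.011,"dy":0.008,"dz":0.158,"twist":0},{"fingers":1,"dx":-0.011,"dy":0.008,"dz":0.158,"twist":0}])

```text
clock: 29.0
ee_pos: [530.4, 195.8, -11.0]
tool_rot: [-2.03, -2.398, 0.001]
contact_force: [-0.9, -0.0, -1.3]
grip_width: 26.7
grasp_force: 39.9
```

Call:
move_arm(steps=[{"fingers":0.4,"dx":0,"dy":0,"dz":0,"twist":0},{"fingers":0.4,"dx":0,"dy":0,"dz":0,"twist":0},{"fingers":0.4,"dx":0,"dy":0,"dz":0,"twist":0}])

```text
clock: 29.38
ee_pos: [530.8, 196.0, -10.4]
tool_rot: [2.03, 2.398, 0.001]
contact_force: [0.4, 0.1, 0.6]
grip_width: 51.3
grasp_force: 0.0
```

Call:
move_arm(steps=[{"fingers":0.4,"dx":0,"dy":0,"dz":-0.15,"twist":0},{"fingers":0.4,"dx":0,"dy":0,"dz":-0.3,"twist":0},{"fingers":0,"dx":0,"dy":0,"dz":-0.5,"twist":0},{"fingers":0,"dx":0,"dy":0,"dz":-0.5,"twist":0},{"fingers":0,"dx":0,"dy":0,"dz":-0.5,"twist":0}])

```text
clock: 30.0
ee_pos: [530.2, 195.8, 139.4]
tool_rot: [2.03, 2.398, 0.0]
contact_force: [0.3, -0.0, -1.1]
grip_width: 85.6
grasp_force: 0.0
```

Call:
move_arm(steps=[{"fingers":0,"dx":-0.6,"dy":0,"dz":-0.1,"twist":0},{"fingers":0,"dx":-0.6,"dy":0,"dz":-0.1,"twist":0},{"fingers":0,"dx":-0.6,"dy":0,"dz":-0.1,"twist":0},{"fingers":0,"dx":-0.6,"dy":0,"dz":-0.1,"twist":0},{"fingers":0,"dx":-0.6,"dy":0,"dz":-0.1,"twist":0}])

```text
clock: 30.62
ee_pos: [558.6, 18.5, 167.2]
tool_rot: [-2.029, -2.394, 0.003]
contact_force: [-0.2, -0.1, -0.2]
grip_width: 85.6
grasp_force: 0.0
```

Run:
```python
from h import *
p,d=read_camera('top');K,M=w2c('top');X=cloud(K,M,d)
def f(n,x,y,r,lo,hi):
    q=X[(np.hypot(X[...,0]-x,X[...,1]-y)<r)&(X[...,2]>lo)&(X[...,2]<hi)&(d>0)]
    print(n,len(q),np.percentile(q[:,2],95).round(1) if len(q) else '',[np.round(v,1) for v in cv2.minAreaRect(q[:,:2].astype(np.float32))] if len(q)>4 else '')
f('sol',531,197,30,24,80);f('noz',517,281,28,24,80);f('nut',504,365,30,24,80);f('body',414,266,75,22,60)
f('plug',609,-267,35,10,60);f('tube',463,-235,75,8,60)
c=p[185:330,110:275];cv2.imwrite('pics/end.png',cv2.resize(c,None,fx=4,fy=4))
print(telemetry.get_obs()['clock'])
```

```text
sol 168 67.6 [array([528.1, 191.2]), array([35.7, 25.8]), np.float64(88.0)]
noz 104 72.6 [array([513.6, 278.8]), array([19.2, 20.9]), np.float64(46.3)]
nut 242 50.1 [array([503.7, 368. ]), array([36.3, 40.3]), np.float64(9.7)]
body 778 42.2 [array([412.7, 264.4]), array([ 98.1, 120.7]), np.float64(8.5)]
plug 239 39.5 [array([ 608.7, -266.2]), array([35. , 36.5]), np.float64(87.6)]
tube 593 32.7 [array([ 463.1, -235.7]), array([ 35.4, 121.5]), np.float64(84.9)]
30.675
```

View pics/end.png

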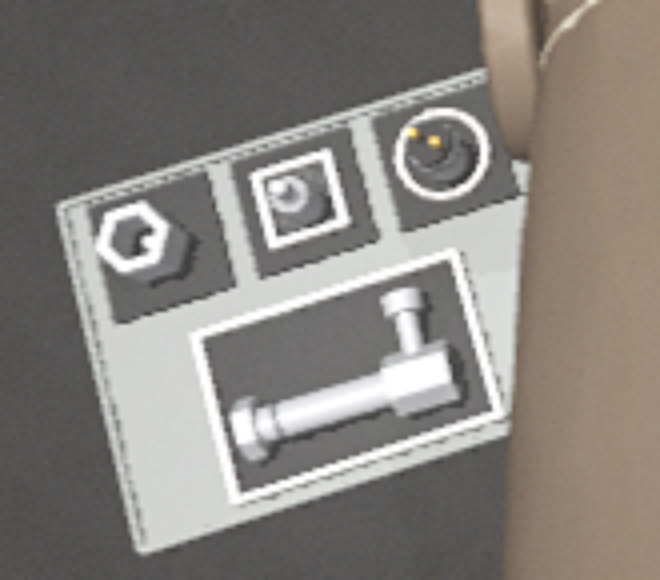

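All four parts sit in their places: the nut over the post (135,240), the nozzle in the well (295,195), the solenoid in the cup (437,155) and the body in the pocket (345,390). The plug and tube measure where they started.

```bash
python3 -c "
from station import *
print(close_job())"
```

```text
the job is handed in; nothing more can be done
None
```

I handed the job in after about 31 s of robot time: all four injector parts measured fully down in their own places and released, with the plug and tube where they started; the judge's verdict was not shown.

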